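# Sort the tea tins by weight

## Robot

A 6-joint arm with a two-finger parallel gripper is mounted at the origin on the work surface. World frame = base frame: x ahead of the robot, y to its left, z up, the work surface at z = 0. Lengths are in m, angles in rad, forces in N, time in s.
With the tool pointing down it reaches from about 0.275 to 0.875 m from the base axis. Payload 12.5 kg.
Tool frame: the origin (TCP) lies between the finger pads; the fingertips stand 8 mm ahead of it and the grasp point (between the pads) lies 11 mm behind it (arm.tip_reach is the distance from the TCP to the fingertips, in m); y points along the fingers, x is the direction in which the jaws open and shut, and the axes are right-handed (so a half turn about y gives the same grasp; the last joint's range is limited). The gripper opens to 85 mm and grips with 20 to 120 N. Pads are 22 mm wide; open, the fingers measure 114 mm over their backs; the gripper's body (76 mm by 85 mm) begins 54 mm behind the grasp point. The pads swing forward as they close: fully open they stand 13 mm farther back than shut.
Start: joints at [-1.413, 0.351, 1.652, -0, 1.139, -0.085], TCP at [0.132, -0.534, 0.239] pointing down, gripper open.
Joint ranges: [-2.75, 2.75], [-0.79, 2.1], [0.01, 2.65], [-1.57, 4.71], [0.07, 3.14], [-2.87, 2.87]. Speed limits (rad/s): [2.22, 2.22, 2.79, 3.14, 3.14, 3.14].

## Interface

Orientations are given as a 3x3 rotation matrix whose columns are the frame's x, y, z axes.
In Python, from rig import arm gives the robot as it stands.
- The arm moves only by the tool step_arm, never from a script. Its argument "plan" is one flat list of numbers, 6 for each row, row after row: the shift along the world's x, y, z in mm, then the turn, a rotation vector about the world's x, y, z in degrees. In form: [dx, dy, dz, ax, ay, az, dx, dy, dz, ax, ay, az, ...]. A call has 1 to 5 rows; each row is the pose to reach, as a shift and turn from the pose commanded when the call began; what a row does not reach only later rows make up. A row lasts 1/8 s, in which the tool goes at most 62.5 mm and 10.7 degrees, less where a joint would pass 70% of its speed; a pose out of reach is approached as far as the arm can. A call with a gripper value outside its range is refused whole. "hand" is the opening in per cent of the stroke, from 0 (shut) to 100 (fully open), set as the call begins (left out, the last holds). The fingers move at their own pace and stop on an object; "newtons" is the grip in N (left out, the last holds). Time passes only in rows, so rows that repeat a pose let the fingers close. It gives the time, the measured TCP pose, the force and the opening at its end, in the units of the state.
- arm.get_state(): the state, without advancing time (a new reading comes with each control period).
- arm.snapshot(name): name is "scene" or "top" or "wrist"; returns a dict with "frame" (480x640x3 uint8, red, green, blue), "z_map" (480x640 float32, m along the optical axis (not along the pixel's ray), 0 where there is no reading), "camera_matrix" (3x3 intrinsics, pixels), "k1" (the pictures are not rectified: a ray, as slopes to the right and down, at radius r is drawn at 1 + k1 r^2 times it, then the intrinsics apply), "position" and "rotation" of the camera in the world. Camera axes: x right, y up, looking along -z (the intrinsics and any distortion apply to the point x, -y, -z); pixel columns grow to the right and rows downward; lengths in m; the calibration is good to about 2 mm. A picture is of the moment at which its call begins.
- arm.close_job(): hands the job in, once; it reports no verdict.
Trained networks look in a picture, given as the dict that the camera call returned (one of the last four; its "shot" number tells which), for a name from the list of things; names that differ only in an ending like _2 or _b are one class to them, and where a whole thing is asked for, a point or a joint stands for the part that bears it (a point fixed in the world has none). Each returns a list of dicts, best first, with "conf" (0 to 1); they miss things now and then, are a little off and sometimes report something else, mostly with a low value. They report only what shows in the picture. A call takes as long as a camera call. They do not tell look-alikes from the thing itself.
- arm.look_for(label, picture): "centre" ([row, column] in pixels, amid what is visible of it).
- arm.pinpoint(label, picture): "centre" ([row, column] in pixels: a listed point, or the origin of a listed thing).
The state is a dict: "clock": time; "qpos": joint angles; "qd": joint speeds; "joint_efforts": joint torques, N m; "eef_pos": TCP position; "ee_rot": TCP orientation; "wrist_force": force on the tool from outside, world axes, zero at the start; "wrist_torque": the same for the moment, N m; "width": finger opening in m.
Only numpy, scipy, OpenCV 4.12 (cv2) and the standard library are available. Lean on these libraries where they do the work, as an engineer would, in place of code of your own. Each camera call takes 0.05 s, during which the arm holds its last target. There are 200 camera calls.

## Task

The three closed tea tins look alike, but one is full, one half full and one empty: find out which by lifting them. Stand the full one in the middle of the cork mat in the wooden tray and the empty one in the middle of the red mat in the grey tray, and leave the half-full one standing where it was at the start. Keep the tins upright, set them down without dropping them, and leave all the other things on the counter where they are.

Things in the scene. Friction and masses are not known exactly. Their poses are not given: they have to be found in the camera images.
- tin_a: closed square upright tea tin, 62 x 62 x 130 mm, green with bright steel lid and paper labels. Origin: centre of its underside, z up, x and y square to its faces. The three tins look alike; total weight about 0.52 kg full, 0.33 kg half full, 0.175 kg empty (each within 0.03 kg), in any order. Inside is a stiff roll with a little play
- tin_b: closed square upright tea tin, 62 x 62 x 130 mm, green with bright steel lid and paper labels. Origin: centre of its underside, z up, x and y square to its faces. The three tins look alike; total weight about 0.52 kg full, 0.33 kg half full, 0.175 kg empty (each within 0.03 kg), in any order. Inside is a stiff roll with a little play
- tin_c: closed square upright tea tin, 62 x 62 x 130 mm, green with bright steel lid and paper labels. Origin: centre of its underside, z up, x and y square to its faces. The three tins look alike; total weight about 0.52 kg full, 0.33 kg half full, 0.175 kg empty (each within 0.03 kg), in any order. Inside is a stiff roll with a little play
- tray_wood: dark wooden serving tray: a low tray fixed to the counter, 140 (its x) x 230 (its y) mm, floor 6 mm thick, rim 14 mm high, origin at the centre of its underside. It carries a square mat towards one end and a bottle towards the other; which end varies, and the two trays may change sides
- tray_grey: grey plastic refill tray: a low tray fixed to the counter, 140 (its x) x 230 (its y) mm, floor 6 mm thick, rim 14 mm high, origin at the centre of its underside. It carries a square mat towards one end and a bottle towards the other; which end varies, and the two trays may change sides
- mat_cork: a square cork mat fixed on the floor of the wooden tray, 84 x 84 x 4 mm, origin at the centre of its underside (6 mm above the counter; its top is 10 mm above the counter)
- mat_red: a square red mat fixed on the floor of the grey tray, 84 x 84 x 4 mm, origin at the centre of its underside (6 mm above the counter; its top is 10 mm above the counter)
- soy: dark amber bottle with red cap, 56 mm diameter, 150 mm high, on the wooden tray, origin at the centre of its underside, loose; must not be disturbed
- vinegar: clear bottle with yellow label and cap, 56 mm diameter, 140 mm high, on the grey tray, origin at the centre of its underside, loose; must not be disturbed
- cup_blue: upside-down blue tumbler with bands, 70 mm diameter, 120 mm high, close beside tin_a, origin at the centre of its underside, loose; must not be disturbed
- cup_white: upside-down white tumbler with blue bands, 76 mm diameter, 115 mm high, close beside tin_b, origin at the centre of its underside, loose; must not be disturbed
- shaker: red seasoning shaker with white cap, 54 mm diameter, 115 mm high, close beside tin_c, origin at the centre of its underside, loose; must not be disturbed
- mill: dark wooden pepper mill with a waist and a steel knob, 52 mm diameter, 115 mm high, close beside tin_c on the side away from the shaker, origin at the centre of its underside, loose; must not be disturbed
Not all that is in view belongs to the job. Leave any purple look-alike of the shaker alone.

How it is judged:
By the outcome, as a careful person would: the job done as asked, in the order asked, and still so for the second after the job is handed in, with the robot touching nothing.
It also fails if it takes over 70 s, if anything falls off the work surface, if the arm or the gripper's body presses on something with over 40 N, if the wrist force passes 120 N, or if a joint passes its speed limit or range.

## Working session

There is one attempt and no reset: what is moved stays moved. The work goes in short steps, Python scripts to look and compute and a tool call to move; the robot and the scene stay as the last step left them, time stands still between calls to the robot, and variables do not carry over. Pictures are saved under pics/ and viewed, about 8 in all and at most 12, crops included, and the job is handed in when it is done.

Besides the shell and the picture viewer there is one more tool, called after "Call:" as a command line: name --argument value ..., lists and objects as JSON in quotes. step_arm: Moves the arm, as the interface text tells. Its arguments: {"type":"object","properties":{"plan":{"type":"array"},"hand":{"type":"number"},"newtons":{"type":"number"}},"required":["plan"]}

```bash
mkdir -p pics; cat > h.py <<'E'
import numpy as np, cv2
from rig import arm
def ray(p,rc):
    K=p["camera_matrix"];r,c=rc
    xd=(c-K[0,2])/K[0,0];yd=(r-K[1,2])/K[1,1];x,y=xd,yd
    for _ in range(20):
        s=1+p["k1"]*(x*x+y*y);x,y=xd/s,yd/s
    return np.array(p["rotation"])@np.array([x,-y,-1.])
def at_z(p,rc,z):
    d=ray(p,rc);o=np.array(p["position"]);return o+d*(z-o[2])/d[2]
def cloud(p):
    K=p["camera_matrix"];v,u=np.mgrid[:480,:640]
    xd=(u-K[0,2])/K[0,0];yd=(v-K[1,2])/K[1,1];x,y=xd,yd
    for _ in range(20):
        s=1+p["k1"]*(x*x+y*y);x,y=xd/s,yd/s
    z=p["z_map"];P=np.stack([x*z,-y*z,-z],-1)@np.array(p["rotation"]).T+np.array(p["position"])
    P[z==0]=np.nan;return P
def save(p,n): cv2.imwrite("pics/"+n,p["frame"][:,:,::-1])
E
python3 - <<'E'
from h import *
s=arm.get_state();print(s["clock"],s["eef_pos"],s["ee_rot"],s["wrist_force"],s["width"],arm.tip_reach)
p=arm.snapshot("top");save(p,"top.png");print(p["position"],p["k1"],p["camera_matrix"])
P=cloud(p)
hs=dict(tin_a=.0,tray_wood=0,tray_grey=0,mat_cork=.006,mat_red=.006,soy=0,vinegar=0,cup_blue=0,cup_white=0,shaker=0,mill=0)
for n,z in hs.items():
    for d in arm.pinpoint(n,p)[:4]:
        r,c=d["centre"];print(n,round(d["conf"],2),np.round(d["centre"]),np.round(at_z(p,(r,c),z),3))
    if n in("tin_a","shaker"):
        for d in arm.look_for(n,p)[:4]: print("  look",round(d["conf"],2),np.round(d["centre"]),np.round(P[int(d["centre"][0]),int(d["centre"][1])],3))
p=arm.snapshot("scene");save(p,"scene.png")
E
```

```text
0.0 [ 0.13219899 -0.53357417  0.23875254] [[ 2.40409646e-01 -1.79036277e-04  9.70671505e-01]
 [-9.70670844e-01  1.13655547e-03  2.40409692e-01]
 [-1.14626406e-03 -9.99999338e-01  9.94536038e-05]] [ 0.21555339 -0.50092861  0.1118962 ] 0.08537935909070661 0.008
[ 3.81464931e-01 -1.02064720e-03  1.61809551e+00] -0.0385854071779221 [[570.85719267   0.         331.0752944 ]
 [  0.         570.85719267 240.45336402]
 [  0.           0.           1.        ]]
tin_a 0.93 [224. 304.] [0.616 0.101 0.   ]
tin_a 0.75 [275. 346.] [ 0.468 -0.019  0.   ]
tin_a 0.71 [209. 377.] [ 0.658 -0.108  0.   ]
  look 0.81 [272. 347.] [ 0.471 -0.018  0.131]
  look 0.74 [216. 302.] [0.617 0.1   0.132]
  look 0.7 [203. 376.] [ 0.653 -0.098  0.132]
  look 0.29 [258. 182.] [0.52  0.45  0.009]
tray_wood 0.89 [260. 204.] [0.512 0.388 0.   ]
tray_grey 0.78 [271. 478.] [ 0.477 -0.392  0.   ]
mat_cork 0.76 [259. 182.] [0.513 0.449 0.006]
mat_red 0.92 [268. 498.] [ 0.485 -0.448  0.006]
soy 0.69 [253. 225.] [0.53  0.326 0.   ]
soy 0.56 [209. 401.] [ 0.656 -0.179  0.   ]
vinegar 0.9 [264. 459.] [ 0.5  -0.34  0.  ]
cup_blue 0.73 [273. 319.] [0.475 0.057 0.   ]
cup_white 0.6 [197. 318.] [0.693 0.06  0.   ]
shaker 0.89 [212. 470.] [ 0.648 -0.374  0.   ]
shaker 0.71 [208. 398.] [ 0.66  -0.169  0.   ]
  look 0.95 [206. 403.] [ 0.647 -0.169  0.108]
  look 0.74 [210. 472.] [ 0.637 -0.354  0.116]
mill 0.87 [211. 349.] [ 0.652 -0.029  0.   ]
```

View pictures.

View pics/top.png

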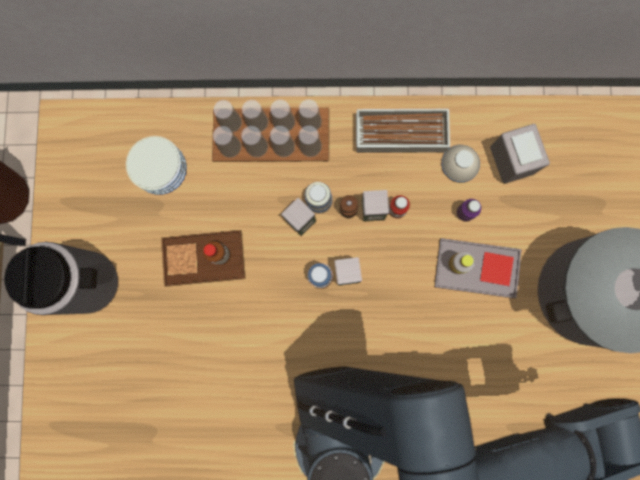

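View pics/scene.png

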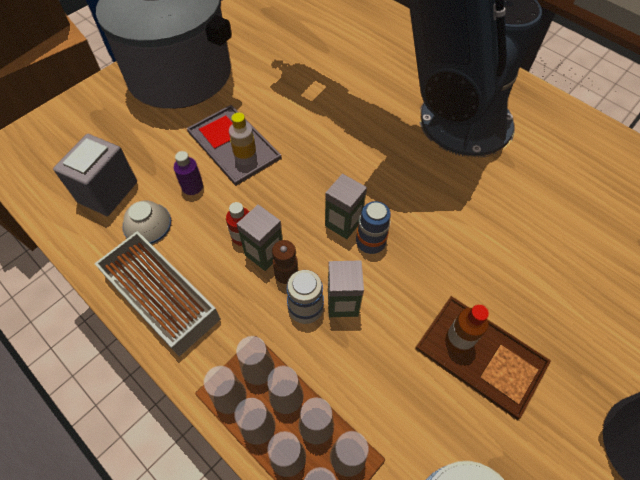

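```bash
cat > m.py <<'E'
from h import *
def tops(p,lo=.12,hi=.14,amin=150,box=(.35,.85,-.55,.55)):
    P=cloud(p);m=((P[...,2]>lo)&(P[...,2]<hi)&(P[...,0]>box[0])&(P[...,0]<box[1])&(P[...,1]>box[2])&(P[...,1]<box[3])).astype(np.uint8)
    n,l,st,_=cv2.connectedComponentsWithStats(m)
    for i in range(1,n):
        if st[i,4]<amin: continue
        q=P[l==i]; b=cv2.minAreaRect((q[:,:2]*1000).astype(np.float32))
        print("xy",np.round(b[0]),"size",np.round(b[1]),"ang",round(b[2],1),"z",round(float(np.median(q[:,2])),3),"mean",np.round(q[:,:2].mean(0)*1000),st[i,4])
E
python3 - <<'E'
from m import *
p=arm.snapshot("top");tops(p);print();tops(p,.10,.126,60);print();tops(p,.135,.16,20)
big=cv2.resize(p["frame"][150:310,260:500],None,fx=3.3,fy=3.3,interpolation=cv2.INTER_CUBIC);cv2.imwrite("pics/crop.png",big[:,:,::-1])
P=cloud(p)
# mats by colour
hsv=cv2.cvtColor(p["frame"],cv2.COLOR_RGB2HSV)
for nm,lo,hi,sl in(("red",(0,180,120),(8,255,255),(slice(245,295),slice(478,518))),("cork",(5,90,130),(20,255,255),(slice(240,280),slice(162,203)))):
    m=np.zeros((480,640),np.uint8);m[sl]=cv2.inRange(hsv,np.array(lo),np.array(hi))[sl]
    m=cv2.morphologyEx(m,cv2.MORPH_CLOSE,np.ones((3,3)))
    v,u=np.nonzero(m);q=np.array([at_z(p,(a,b),.01)[:2]*1000 for a,b in zip(v,u)],np.float32)
    print(nm,len(v),cv2.minAreaRect(q),q.mean(0))
E
```

```text
xy [ 798. -498.] size [120.  99.] ang 17.3 z 0.132 mean [ 793. -494.] 1351
xy [655. -98.] size [64. 63.] ang 2.9 z 0.129 mean [654. -98.] 572
xy [623. 107.] size [63. 62.] ang 45.3 z 0.13 mean [622. 108.] 565
xy [473. -24.] size [63. 63.] ang 7.5 z 0.129 mean [473. -24.] 575

xy [831. 159.] size [36. 52.] ang 1.7 z 0.118 mean [832. 158.] 237
xy [832.  82.] size [52. 36.] ang 89.8 z 0.119 mean [832.  81.] 238
xy [832. 316.] size [36. 53.] ang 1.5 z 0.119 mean [833. 314.] 247
xy [832. 237.] size [35. 53.] ang 0.1 z 0.119 mean [833. 236.] 249
xy [ 770. -472.] size [142.  68.] ang 52.0 z 0.116 mean [ 774. -469.] 227
xy [682.  56.] size [63. 64.] ang 47.2 z 0.111 mean [681.  57.] 447
xy [656. -27.] size [43. 45.] ang 89.8 z 0.106 mean [656. -27.] 233
xy [ 656. -166.] size [28. 27.] ang 22.0 z 0.114 mean [ 656. -166.] 101
xy [ 646. -360.] size [30. 27.] ang 70.7 z 0.114 mean [ 645. -359.] 108
xy [526. 335.] size [54. 55.] ang 65.0 z 0.115 mean [523. 328.] 186
xy [ 496. -329.] size [53. 53.] ang 87.5 z 0.111 mean [ 495. -323.] 214
xy [465.  52.] size [59. 56.] ang 0.3 z 0.116 mean [464.  52.] 397

xy [ 798. -499.] size [80. 65.] ang 20.1 z 0.138 mean [ 799. -499.] 462
xy [526. 335.] size [30. 30.] ang 82.5 z 0.154 mean [525. 334.] 119
xy [ 497. -329.] size [29. 29.] ang 28.4 z 0.145 mean [ 497. -329.] 117
red 612 ((484.78082275390625, -443.28436279296875), (72.64540100097656, 72.793212890625), 81.0199203491211) [ 486.3    -444.2242]
cork 966 ((509.1058654785156, 455.613037109375), (95.39859008789062, 103.74749755859375), 5.548366069793701) [512.7299  450.36813]
```

View pics/crop.png

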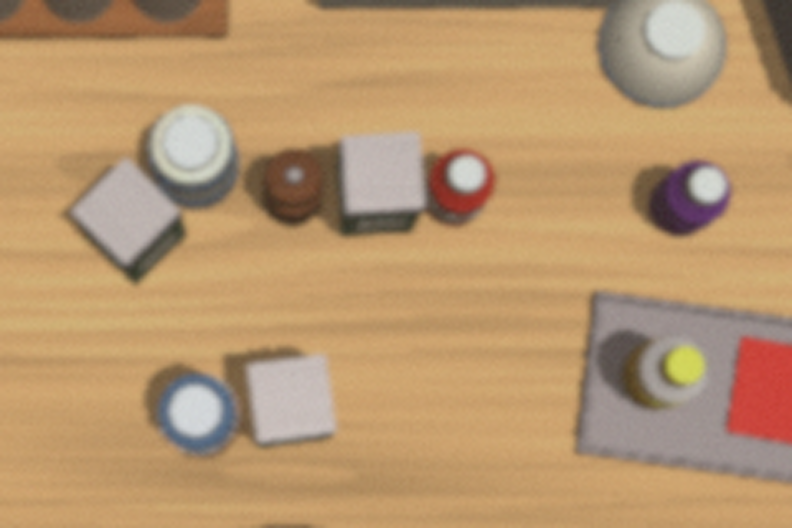

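Call:
step_arm --plan '[34,51,0,0,0,8.4,68,102,0,0,0,16.8,102,153,0,0,0,25.2,136,204,0,0,0,33.6,170,255,0,0,0,42]' --hand 100

```text
clock: 1.42
eef_pos: [0.303, -0.2772, 0.2395]
ee_rot: [[0.831, 0.001, 0.557], [-0.557, -0.001, 0.831], [0.001, -1.0, -0.0]]
wrist_force: [0.8, -0.6, -0.6]
width: 0.0851
```

Call:
step_arm --plan '[34,51,0,0,0,8.4,68,102,0,0,0,16.8,102,153,0,0,0,25.2,136,204,0,0,0,33.6,171,255,0,0,0,41.6]'

```text
clock: 2.05
eef_pos: [0.4742, -0.0219, 0.2396]
ee_rot: [[0.991, 0.001, -0.136], [0.136, -0.0, 0.991], [0.001, -1.0, -0.0]]
wrist_force: [1.5, -0.6, -0.2]
width: 0.0852
```

Call:
step_arm --plan '[0,0,0,0,0,0,0,0,0,0,0,0]'

```text
clock: 2.3
eef_pos: [0.4729, -0.024, 0.2391]
ee_rot: [[0.991, -0.001, -0.13], [0.13, -0.0, 0.991], [-0.001, -1.0, -0.0]]
wrist_force: [-0.1, -0.4, -0.5]
width: 0.0854
```

```bash
cat > st.py <<'E'
from h import *
s=arm.get_state();R=np.array(s["ee_rot"]);print("t",round(s["clock"],2),"tcp",np.round(np.array(s["eef_pos"])*1000,1),"jaw",np.round(np.degrees(np.arctan2(R[1,0],R[0,0])),1),"w",round(s["width"]*1000,1),"F",np.round(s["wrist_force"],2),"q",np.round(s["qpos"],2))
E
python3 - <<'E'
import st
from m import *
p=arm.snapshot("wrist");save(p,"w1.png");print(p["position"]);tops(p,.11,.145,400);print();tops(p,.1,.122,400)
E
```

```text
t 2.3 tcp [472.9 -24.  239.1] jaw 7.5 w 85.4 F [-0.07 -0.36 -0.54] q [-0.15  0.21  1.84 -0.    1.09 -0.28]
[0.46222312 0.04945306 0.37405589]
xy [619. 104.] size [52. 64.] ang 44.5 z 0.13 mean [610. 102.] 10603
xy [464.  53.] size [60. 59.] ang 7.1 z 0.119 mean [464.  54.] 7635
xy [664.  51.] size [12. 40.] ang 19.9 z 0.113 mean [663.  52.] 669
xy [473. -23.] size [63. 64.] ang 7.5 z 0.13 mean [473. -20.] 10194
xy [654. -91.] size [65. 52.] ang 3.1 z 0.13 mean [651. -83.] 6465

xy [599.  99.] size [37. 76.] ang 10.1 z 0.112 mean [599.  94.] 2160
xy [464.  53.] size [60. 60.] ang 8.2 z 0.119 mean [464.  54.] 7627
xy [662.  52.] size [24. 62.] ang 16.7 z 0.108 mean [660.  53.] 2788
xy [469.   8.] size [62.  1.] ang 7.5 z 0.113 mean [469.   8.] 485
xy [655. -26.] size [46. 47.] ang 22.8 z 0.107 mean [653. -24.] 3479
xy [647. -69.] size [71. 29.] ang 29.3 z 0.112 mean [641. -73.] 1756
```

View pics/w1.png

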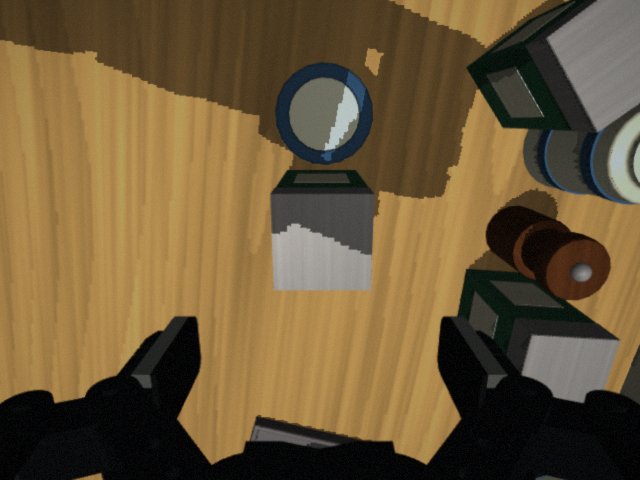

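Call:
step_arm --plan '[0,0,-50,0,0,0,0,0,-95,0,0,0,0,0,-130,0,0,0,0,0,-152,0,0,0,0,0,-152,0,0,0]'

```text
clock: 2.98
eef_pos: [0.4721, -0.0249, 0.0865]
ee_rot: [[0.992, -0.003, -0.128], [0.128, 0.0, 0.992], [-0.003, -1.0, 0.001]]
wrist_force: [0.0, -0.2, 0.7]
width: 0.0855
```

Call:
step_arm --plan '[0,0,0,0,0,0,0,0,0,0,0,0,0,0,0,0,0,0,0,0,0,0,0,0,0,0,0,0,0,0]' --hand 30 --newtons 40

```text
clock: 3.6
eef_pos: [0.4741, -0.0242, 0.0886]
ee_rot: [[0.991, 0.002, -0.131], [0.131, -0.001, 0.991], [0.002, -1.0, -0.001]]
wrist_force: [-0.5, -3.2, 7.8]
width: 0.0617
```

```bash
python3 st.py
```

```text
t 3.6 tcp [474.1 -24.2  88.6] jaw 7.5 w 61.7 F [-0.53 -3.22  7.82] q [-0.15  0.44  1.97 -0.    0.73 -0.28]
```

Call:
step_arm --plan '[0,0,10,0,0,0,0,0,30,0,0,0,0,0,50,0,0,0,0,0,50,0,0,0,0,0,50,0,0,0]'

```text
clock: 4.22
eef_pos: [0.4727, -0.0238, 0.1368]
ee_rot: [[0.991, -0.001, -0.131], [0.131, 0.0, 0.991], [-0.001, -1.0, 0.0]]
wrist_force: [-0.4, -0.2, -5.2]
width: 0.0618
```

Call:
step_arm --plan '[0,0,0,0,0,0,0,0,0,0,0,0]'

```text
clock: 4.47
eef_pos: [0.473, -0.0238, 0.1368]
ee_rot: [[0.991, -0.001, -0.131], [0.131, 0.0, 0.991], [-0.001, -1.0, 0.0]]
wrist_force: [0.1, 0.1, -4.3]
width: 0.0612
```

```bash
cat > wt.py <<'E'
from h import *
F=[]
for i in range(6):
    arm.snapshot("wrist"); F.append(arm.get_state()["wrist_force"])
F=np.array(F);print(np.round(F[:,2],2),"mean",F.mean(0))
import st
E
python3 wt.py
```

```text
[-4.89 -4.62 -4.32 -4.8  -4.88 -5.12] mean [-0.01058083  0.09561803 -4.7736189 ]
t 4.78 tcp [473.2 -23.8 137.2] jaw 7.5 w 61.4 F [ 0.27 -0.31 -5.12] q [-0.15  0.36  1.94  0.    0.85 -0.28]
```

Call:
step_arm --plan '[0,0,45,0,0,0,0,0,90,0,0,0,0,0,135,0,0,0,4,40,135,0,0,0,8,95,135,0,0,0]'

```text
clock: 5.4
eef_pos: [0.4814, 0.0716, 0.2729]
ee_rot: [[0.992, 0.001, -0.128], [0.128, -0.0, 0.992], [0.001, -1.0, -0.0]]
wrist_force: [2.1, 0.1, -5.6]
width: 0.0616
```

Call:
step_arm --plan '[5,55,0,0,0,0,10,110,0,0,0,0,15,160,0,0,0,0,18,195,0,0,0,0,18,195,0,0,0,0]'

```text
clock: 6.02
eef_pos: [0.4989, 0.2682, 0.2717]
ee_rot: [[0.991, -0.001, -0.133], [0.133, 0.0, 0.991], [-0.001, -1.0, 0.0]]
wrist_force: [-0.8, -1.5, -6.2]
width: 0.0617
```

```bash
cat > mat.py <<'E'
from h import *
def mat(p,nm,xy,yaw0=0):
    # hue mask around the expected spot; square fit on counter-plane z=.01
    lo,hi={"red":((0,170,60),(9,255,255)),"cork":((5,90,110),(20,230,255))}[nm]
    g=np.arange(-80,81,1.);K=p["camera_matrix"];R=np.array(p["rotation"]);o=np.array(p["position"])
    X,Y=np.meshgrid(g,g,indexing="ij")
    W=np.stack([xy[0]+X,xy[1]+Y,np.full_like(X,10.)],-1)/1000
    c=(W-o)@R;x=c[...,0]/-c[...,2];y=-c[...,1]/-c[...,2];s=1+p["k1"]*(x*x+y*y)
    u=(x*s*K[0,0]+K[0,2]).astype(np.float32);v=(y*s*K[1,1]+K[1,2]).astype(np.float32)
    rec=cv2.remap(p["frame"],u,v,cv2.INTER_LINEAR)   # rows = +x, cols = +y
    m=cv2.inRange(cv2.cvtColor(rec,cv2.COLOR_RGB2HSV),np.array(lo),np.array(hi))
    m=cv2.morphologyEx(cv2.morphologyEx(m,cv2.MORPH_OPEN,np.ones((5,5))),cv2.MORPH_CLOSE,np.ones((15,15)))
    n,l,st,ce=cv2.connectedComponentsWithStats(m);i=1+np.argmax(st[1:,4])
    q=np.argwhere(l==i).astype(np.float32)
    b=cv2.minAreaRect(q);print(nm,"centre",np.round(np.array(b[0])-80+xy,1),"size",np.round(b[1],1),"ang",round(b[2],1),"area",st[i,4],"mean",np.round(q.mean(0)-80+xy,1))
    return rec
E
python3 - <<'E'
import st
from mat import *
p=arm.snapshot("wrist")
for d in arm.pinpoint("mat_cork",p)[:2]: print(d["conf"],d["centre"],at_z(p,d["centre"],.006))
a=mat(p,"cork",(513,450));t=arm.snapshot("top");mat(t,"red",(486,-445));b=mat(t,"cork",(513,450))
rec=np.hstack([cv2.resize(a,None,fx=2,fy=2)]);full=p["frame"].copy();
out=np.zeros((480,640+322,3),np.uint8);out[:,:640]=full;out[:322,640:]=rec
cv2.imwrite("pics/w2.png",cv2.resize(out,None,fx=.83,fy=.83)[:,:,::-1])
E
```

```text
t 6.03 tcp [498.9 268.2 271.7] jaw 7.7 w 61.7 F [-0.8  -1.45 -6.24] q [0.41 0.35 1.57 0.   1.22 0.28]
0.64 [256.9, 322.1] [0.50900308 0.20839727 0.006     ]
cork centre [513.5 424.5] size [92.6 44.6] ang 8.7 area 3297 mean [511.7 427.1]
red centre [ 484.9 -443. ] size [76.5 76.2] ang 79.9 area 5689 mean [ 485.  -443.1]
cork centre [513. 500.] size [ 60. 160.] ang 90.0 area 5287 mean [504.7 512.3]
```

View pics/w2.png

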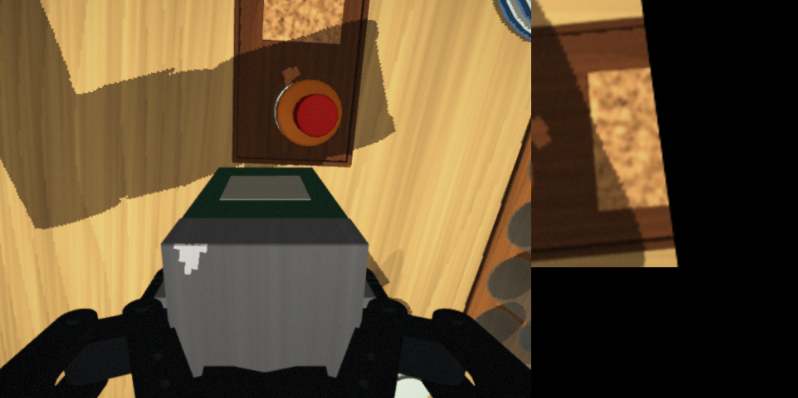

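Call:
step_arm --plan '[3,40,0,0,0,0,6,70,0,0,0,0,6,75,0,0,0,0,6,75,0,0,0,0]'

```text
clock: 6.68
eef_pos: [0.5053, 0.3403, 0.2722]
ee_rot: [[0.991, -0.0, -0.13], [0.13, -0.001, 0.991], [-0.0, -1.0, -0.001]]
wrist_force: [0.3, -0.5, -4.6]
width: 0.0615
```

```bash
python3 - <<'E'
import st
from mat import *
p=arm.snapshot("wrist")
a=mat(p,"cork",(513,450))
out=np.zeros((480,640+322,3),np.uint8);out[:,:640]=p["frame"];out[:322,640:]=cv2.resize(a,None,fx=2,fy=2)
cv2.imwrite("pics/w3.png",cv2.resize(out,None,fx=.83,fy=.83)[:,:,::-1])
E
```

```text
t 6.67 tcp [505.3 340.3 272.2] jaw 7.5 w 61.5 F [ 0.34 -0.52 -4.64] q [ 0.52  0.43  1.45 -0.    1.26  0.39]
cork centre [513. 450.] size [160. 160.] ang 90.0 area 11061 mean [505.5 465.1]
```

View pics/w3.png

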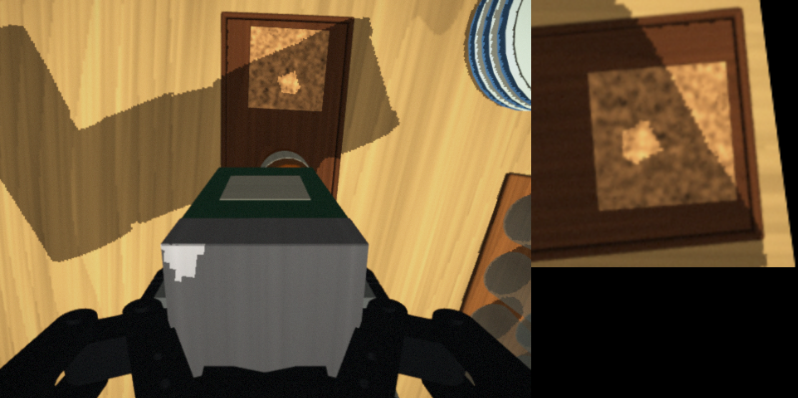

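Call:
step_arm --plan '[4,50,0,0,0,-1.2,9,100,0,0,0,-2.5,9,109,-30,0,0,-2.5,9,109,-80,0,0,-2.5,9,109,-120,0,0,-2.5]'

```text
clock: 7.35
eef_pos: [0.5142, 0.4488, 0.1505]
ee_rot: [[0.996, -0.001, -0.087], [0.087, -0.001, 0.996], [-0.001, -1.0, -0.001]]
wrist_force: [-0.3, 0.1, -4.5]
width: 0.0618
```

Call:
step_arm --plan '[0,0,-25,0,0,0,0,0,-40,0,0,0,0,0,-47,0,0,0,0,0,-50,0,0,0,0,0,-50,0,0,0]'

```text
clock: 7.98
eef_pos: [0.5146, 0.4503, 0.103]
ee_rot: [[0.996, 0.001, -0.087], [0.087, 0.001, 0.996], [0.001, -1.0, 0.001]]
wrist_force: [1.0, -0.2, -4.7]
width: 0.0614
```

```bash
python3 st.py
```

```text
t 7.97 tcp [514.6 450.3 103. ] jaw 5.0 w 61.4 F [ 1.04 -0.22 -4.75] q [ 0.65  0.74  1.37 -0.    1.03  0.56]
```

Call:
step_arm --plan '[0,0,-1,0,0,0,0,0,-2,0,0,0,0,0,-3,0,0,0,0,0,-3,0,0,0]'

```text
clock: 8.48
eef_pos: [0.5142, 0.4501, 0.0992]
ee_rot: [[0.996, -0.0, -0.087], [0.087, -0.0, 0.996], [-0.0, -1.0, -0.0]]
wrist_force: [-0.8, -0.4, -4.9]
width: 0.0615
```

Call:
step_arm --plan '[0,0,-1,0,0,0,0,0,-1,0,0,0,0,0,-1,0,0,0]'

```text
clock: 8.85
eef_pos: [0.5143, 0.4502, 0.0988]
ee_rot: [[0.996, 0.0, -0.087], [0.087, 0.0, 0.996], [0.0, -1.0, 0.0]]
wrist_force: [-1.4, -2.2, 3.5]
width: 0.0616
```

Call:
step_arm --plan '[0,0,0,0,0,0,0,0,0,0,0,0,0,0,0,0,0,0,0,0,0,0,0,0]' --hand 100

```text
clock: 9.35
eef_pos: [0.5143, 0.4502, 0.0983]
ee_rot: [[0.996, 0.0, -0.087], [0.087, 0.0, 0.996], [0.0, -1.0, 0.0]]
wrist_force: [0.6, -0.3, 0.2]
width: 0.0851
```

Call:
step_arm --plan '[0,0,20,0,0,0,0,0,65,0,0,0,0,0,120,0,0,0,0,0,160,0,0,0,8,-50,162,0,0,5]'

```text
clock: 9.98
eef_pos: [0.5227, 0.4022, 0.2654]
ee_rot: [[0.984, 0.006, -0.179], [0.179, 0.005, 0.984], [0.007, -1.0, 0.003]]
wrist_force: [1.6, -1.5, -1.5]
width: 0.0853
```

```bash
python3 - <<'E'
import st
from m import *
p=arm.snapshot("wrist");save(p,"w4.png");tops(p,.132,.148,400);tops(p,.11,.15,300);tops(p,.0,.012,300,(.44,.6,.4,.53))
E
```

```text
t 9.97 tcp [522.7 402.2 265.4] jaw 10.3 w 85.3 F [ 1.61 -1.51 -1.48] q [0.59 0.53 1.32 0.   1.29 0.41]
xy [513. 450.] size [63. 63.] ang 5.1 z 0.14 mean [513. 452.] 10098
xy [513. 450.] size [63. 63.] ang 5.1 z 0.14 mean [513. 452.] 10098
xy [526. 340.] size [54. 47.] ang 8.4 z 0.121 mean [525. 348.] 2778
xy [520. 465.] size [130. 160.] ang 90.0 z 0.001 mean [533. 502.] 4545
xy [512. 446.] size [130. 104.] ang 5.2 z 0.007 mean [506. 461.] 5445
```

View pics/w4.png

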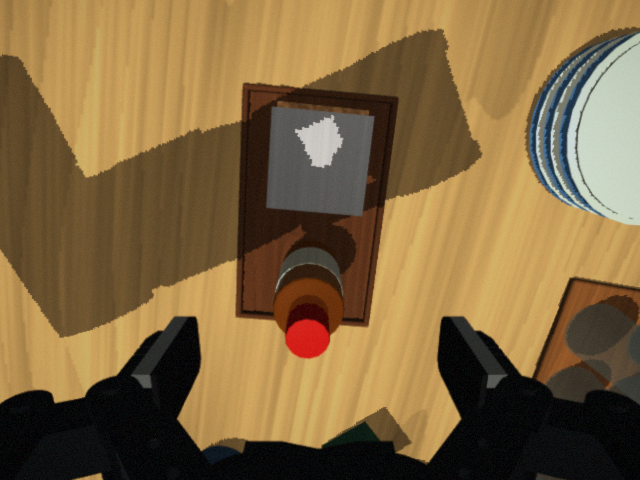

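Call:
step_arm --plan '[17,-50,0,0,0,6,34,-100,0,0,0,12,51,-150,0,0,0,18,68,-200,-5,0,0,24,85,-250,-10,0,0,30]'

```text
clock: 10.65
eef_pos: [0.6077, 0.1485, 0.2518]
ee_rot: [[0.764, 0.002, -0.645], [0.645, 0.0, 0.764], [0.001, -1.0, -0.001]]
wrist_force: [0.4, 0.0, -0.8]
width: 0.0854
```

Call:
step_arm --plan '[10,-25,-5,0,0,3,16,-43,-10,0,0,5,16,-43,-10,0,0,5,16,-43,-10,0,0,5]'

```text
clock: 11.15
eef_pos: [0.6232, 0.1078, 0.2412]
ee_rot: [[0.707, 0.001, -0.707], [0.707, 0.0, 0.707], [0.001, -1.0, -0.0]]
wrist_force: [0.5, 0.9, 0.0]
width: 0.0856
```

```bash
python3 - <<'E'
import wt
from m import *
p=arm.snapshot("wrist");tops(p,.11,.15,300);print();tops(p,.105,.122,400)
E
```

```text
[ 0.48  0.98 -0.31  0.57 -0.61 -0.78] mean [-0.30295175 -0.01575355  0.05692014]
t 11.45 tcp [623.2 107.7 240.5] jaw 45.0 w 85.6 F [-1.16  0.22 -0.78] q [ 0.1   0.5   1.42  0.    1.22 -0.69]
xy [465.  54.] size [59. 60.] ang 77.4 z 0.119 mean [467.  56.] 7404
xy [623. 109.] size [63. 63.] ang 44.9 z 0.13 mean [622. 111.] 10068
xy [829. 221.] size [11. 42.] ang 53.8 z 0.116 mean [825. 221.] 642
xy [681.  59.] size [52. 47.] ang 40.2 z 0.115 mean [681.  60.] 3157
xy [832. 166.] size [35. 41.] ang 0.0 z 0.12 mean [830. 166.] 2287
xy [665. -65.] size [ 9. 40.] ang 83.6 z 0.121 mean [667. -65.] 981

xy [465.  54.] size [60. 60.] ang 17.7 z 0.117 mean [467.  57.] 7698
xy [827. 223.] size [13. 45.] ang 50.2 z 0.114 mean [825. 222.] 919
xy [682.  58.] size [64. 64.] ang 45.8 z 0.113 mean [680.  61.] 5395
xy [832. 165.] size [36. 43.] ang 0.0 z 0.12 mean [828. 166.] 2596
xy [656. -26.] size [45. 46.] ang 24.3 z 0.107 mean [655. -24.] 2427
xy [665. -65.] size [40.  3.] ang 3.0 z 0.114 mean [664. -65.] 767
```

Call:
step_arm --plan '[0,1,-50,0,0,0,0,1,-95,0,0,0,0,1,-130,0,0,0,0,1,-151,0,0,0,0,1,-151,0,0,0]'

```text
clock: 12.12
eef_pos: [0.6224, 0.1082, 0.0879]
ee_rot: [[0.707, -0.003, -0.707], [0.707, -0.0, 0.707], [-0.002, -1.0, 0.002]]
wrist_force: [-0.1, 0.0, -0.4]
width: 0.0855
```

Call:
step_arm --plan '[0,0,0,0,0,0,0,0,0,0,0,0,0,0,0,0,0,0,0,0,0,0,0,0,0,0,0,0,0,0]' --hand 30 --newtons 40

```text
clock: 12.75
eef_pos: [0.6242, 0.1084, 0.0908]
ee_rot: [[0.707, 0.003, -0.707], [0.707, 0.0, 0.707], [0.002, -1.0, -0.002]]
wrist_force: [2.0, 1.4, 6.8]
width: 0.0617
```

Call:
step_arm --plan '[0,0,10,0,0,0,0,0,30,0,0,0,0,0,50,0,0,0,0,0,50,0,0,0,0,0,50,0,0,0]'

```text
clock: 13.38
eef_pos: [0.623, 0.1081, 0.1391]
ee_rot: [[0.707, -0.0, -0.707], [0.707, -0.0, 0.707], [-0.0, -1.0, 0.0]]
wrist_force: [-0.4, 0.4, -4.2]
width: 0.0613
```

Call:
step_arm --plan '[0,0,0,0,0,0,0,0,0,0,0,0]'

```text
clock: 13.62
eef_pos: [0.623, 0.1081, 0.1387]
ee_rot: [[0.707, -0.001, -0.707], [0.707, -0.0, 0.707], [-0.001, -1.0, 0.001]]
wrist_force: [-0.5, -0.7, -3.8]
width: 0.0615
```

```bash
python3 wt.py
```

```text
[-3.44 -3.04 -3.71 -3.4  -3.43 -2.38] mean [-0.22370216 -0.00757861 -3.23391618]
t 13.93 tcp [623.2 108.1 139.2] jaw 45.0 w 61.5 F [ 0.44  0.3  -2.38] q [ 0.1   0.61  1.51 -0.    1.02 -0.69]
```

Call:
step_arm --plan '[0,0,-20,0,0,0,0,0,-38,0,0,0,0,0,-45,0,0,0,0,0,-46,0,0,0,0,0,-47,0,0,0]'

```text
clock: 14.55
eef_pos: [0.6236, 0.1082, 0.0927]
ee_rot: [[0.707, 0.001, -0.707], [0.707, 0.0, 0.707], [0.001, -1.0, -0.001]]
wrist_force: [-0.1, -0.1, -2.7]
width: 0.0618
```

Call:
step_arm --plan '[0,0,-1,0,0,0,0,0,-1,0,0,0,0,0,-1,0,0,0]'

```text
clock: 14.92
eef_pos: [0.6233, 0.1082, 0.0915]
ee_rot: [[0.707, 0.0, -0.707], [0.707, 0.0, 0.707], [0.0, -1.0, -0.0]]
wrist_force: [-0.1, -1.1, -4.0]
width: 0.0615
```

Call:
step_arm --plan '[0,0,-1,0,0,0,0,0,-1,0,0,0,0,0,-1,0,0,0]'

```text
clock: 15.3
eef_pos: [0.6234, 0.1082, 0.0907]
ee_rot: [[0.707, 0.0, -0.707], [0.707, 0.0, 0.707], [0.0, -1.0, -0.0]]
wrist_force: [-2.5, 1.1, 4.1]
width: 0.0614
```

Call:
step_arm --plan '[0,0,0,0,0,0,0,0,0,0,0,0,0,0,0,0,0,0,0,0,0,0,0,0]' --hand 100

```text
clock: 15.8
eef_pos: [0.6232, 0.1081, 0.0902]
ee_rot: [[0.707, -0.0, -0.707], [0.707, -0.0, 0.707], [-0.0, -1.0, 0.0]]
wrist_force: [-0.4, -1.0, 0.1]
width: 0.0852
```

Call:
step_arm --plan '[0,0,20,0,0,0,0,0,65,0,0,0,0,0,115,0,0,0,0,0,150,0,0,0,0,0,150,0,0,0]'

```text
clock: 16.42
eef_pos: [0.6245, 0.1083, 0.2448]
ee_rot: [[0.707, 0.007, -0.707], [0.707, 0.001, 0.707], [0.005, -1.0, -0.004]]
wrist_force: [0.3, 0.3, -0.4]
width: 0.0849
```

```bash
python3 - <<'E'
import st
from m import *
p=arm.snapshot("wrist");tops(p,.125,.15,300)
E
```

```text
t 16.43 tcp [624.5 108.3 244.8] jaw 45.0 w 84.9 F [ 0.35  0.29 -0.38] q [ 0.1   0.5   1.42  0.    1.22 -0.69]
xy [623. 109.] size [63. 63.] ang 44.7 z 0.13 mean [621. 110.] 9372
xy [668. -65.] size [11. 37.] ang 77.5 z 0.13 mean [671. -66.] 404
```

Call:
step_arm --plan '[6,-41,0,0,0,-8.4,12,-82,0,0,0,-16.8,19,-123,0,0,0,-25.2,25,-164,0,0,0,-33.6,32,-206,0,0,0,-42]'

```text
clock: 17.1
eef_pos: [0.6548, -0.0991, 0.2394]
ee_rot: [[0.999, -0.002, -0.048], [0.048, 0.0, 0.999], [-0.002, -1.0, 0.001]]
wrist_force: [0.3, -0.3, -0.1]
width: 0.0856
```

Call:
step_arm --plan '[0,0,0,0,0,0,0,0,0,0,0,0]'

```text
clock: 17.35
eef_pos: [0.6548, -0.0973, 0.2396]
ee_rot: [[0.999, -0.001, -0.054], [0.054, 0.001, 0.999], [-0.001, -1.0, 0.001]]
wrist_force: [-0.0, 0.2, 0.3]
width: 0.0855
```

```bash
python3 - <<'E'
import st
from m import *
p=arm.snapshot("wrist");tops(p,.125,.15,300);print();tops(p,.10,.122,400);save(p,"w5.png")
E
```

```text
t 17.35 tcp [654.8 -97.3 239.6] jaw 3.1 w 85.5 F [-0.02  0.18  0.32] q [-0.22  0.56  1.33  0.    1.25 -0.27]
xy [654. -98.] size [63. 64.] ang 3.3 z 0.13 mean [654. -96.] 9757

xy [473.  29.] size [40. 11.] ang 12.9 z 0.112 mean [476.  30.] 1431
xy [683.  36.] size [61. 22.] ang 2.3 z 0.109 mean [683.  37.] 3235
xy [656. -26.] size [48. 47.] ang 48.9 z 0.107 mean [656. -26.] 4549
xy [653. -66.] size [63.  1.] ang 3.2 z 0.111 mean [653. -66.] 481
xy [ 656. -166.] size [29. 29.] ang 75.5 z 0.115 mean [ 656. -163.] 1494
```

View pics/w5.png

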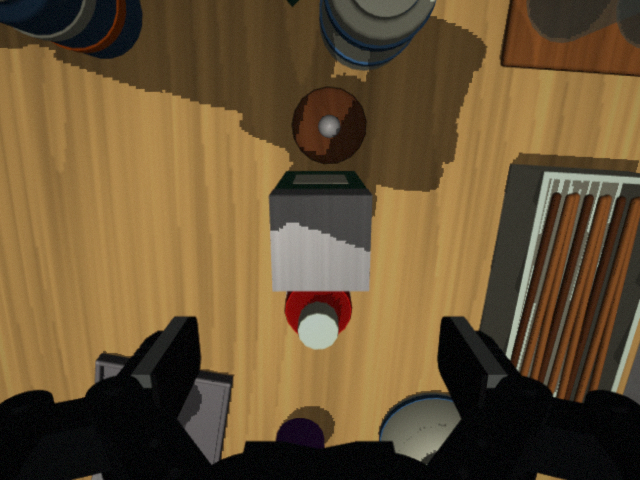

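Call:
step_arm --plan '[0,0,-50,0,0,0,0,0,-95,0,0,0,0,0,-130,0,0,0,0,0,-151,0,0,0,0,0,-151,0,0,0]'

```text
clock: 18.02
eef_pos: [0.6548, -0.0971, 0.0884]
ee_rot: [[0.999, -0.002, -0.054], [0.054, 0.0, 0.999], [-0.002, -1.0, 0.001]]
wrist_force: [0.3, 0.6, 0.3]
width: 0.0855
```

Call:
step_arm --plan '[0,0,0,0,0,0,0,0,0,0,0,0,0,0,0,0,0,0,0,0,0,0,0,0,0,0,0,0,0,0]' --hand 30 --newtons 40

```text
clock: 18.65
eef_pos: [0.656, -0.098, 0.0911]
ee_rot: [[0.999, 0.002, -0.053], [0.053, -0.0, 0.999], [0.002, -1.0, -0.001]]
wrist_force: [-1.7, 0.3, 6.8]
width: 0.0614
```

Call:
step_arm --plan '[0,0,10,0,0,0,0,0,30,0,0,0,0,0,50,0,0,0,0,0,50,0,0,0,0,0,50,0,0,0]'

```text
clock: 19.27
eef_pos: [0.655, -0.0978, 0.1391]
ee_rot: [[0.999, -0.0, -0.053], [0.053, 0.0, 0.999], [-0.0, -1.0, 0.0]]
wrist_force: [-0.3, 0.7, -2.0]
width: 0.0615
```

Call:
step_arm --plan '[0,0,0,0,0,0,0,0,0,0,0,0]'

```text
clock: 19.52
eef_pos: [0.655, -0.0978, 0.1387]
ee_rot: [[0.999, -0.001, -0.053], [0.053, 0.0, 0.999], [-0.001, -1.0, 0.0]]
wrist_force: [-0.0, -0.1, -1.0]
width: 0.0615
```

```bash
python3 wt.py
```

```text
[-1.55 -1.5  -2.67 -1.24 -1.64 -1.58] mean [-0.02691882  0.2287532  -1.6964886 ]
t 19.82 tcp [655.2 -97.8 139.2] jaw 3.0 w 61.5 F [-0.05  0.52 -1.58] q [-0.22  0.66  1.42 -0.    1.06 -0.27]
```

```bash
python3 - <<'E'
from mat import *
p=arm.snapshot("top");K=p["camera_matrix"]
P=cloud(p);q=P[(P[...,1]<-.5)&(P[...,0]>.2)&(P[...,0]<.65)&(P[...,2]>.05)];print("pot: ymax",q[:,1].max(),"zmax",q[:,2].max())
f=p["frame"].astype(float);g=cv2.resize((f[...,0]-np.maximum(f[...,1],f[...,2]))[240:300,470:530].clip(0),None,fx=8,fy=8,interpolation=cv2.INTER_LINEAR)
m=(g>.5*np.percentile(g,85)).astype(np.uint8);n,l,st,_=cv2.connectedComponentsWithStats(m);i=1+np.argmax(st[1:,4])
v,u=np.nonzero(l==i);pts=np.array([at_z(p,((a+.5)/8-.5+240,(b+.5)/8-.5+470),.01)[:2]*1000 for a,b in zip(v[::3],u[::3])],np.float32)
print(cv2.minAreaRect(pts),pts.mean(0),len(pts))
rec=mat(p,"red",(485,-443));cv2.imwrite("pics/red.png",cv2.resize(rec,None,fx=3.4,fy=3.4)[:,:,::-1])
E
```

```text
pot: ymax -0.5118951667363971 zmax 0.2755827429277453
((484.689697265625, -443.2823486328125), (84.55097961425781, 84.17533874511719), 79.2844009399414) [ 484.56912 -443.34103] 18820
red centre [ 484.9 -443. ] size [76.5 75.7] ang 80.0 area 5646 mean [ 485.  -443.1]
```

View pics/red.png

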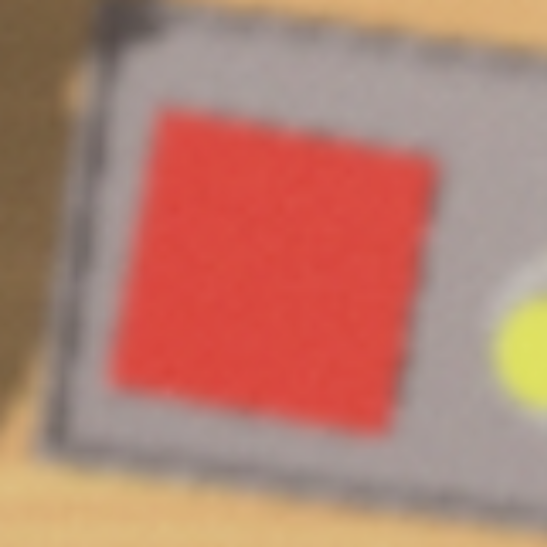

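Call:
step_arm --plan '[0,0,42,0,0,0,0,0,84,0,0,0,0,0,126,0,0,0,-15,-31,130,0,0,0,-38,-77,130,0,0,-3]'

```text
clock: 20.5
eef_pos: [0.6173, -0.1749, 0.2701]
ee_rot: [[1.0, 0.001, -0.001], [0.001, -0.0, 1.0], [0.001, -1.0, -0.0]]
wrist_force: [1.1, -1.4, -2.2]
width: 0.0617
```

Call:
step_arm --plan '[-24,-50,0,0,0,-2,-48,-100,0,0,0,-4,-72,-150,0,0,0,-6,-96,-200,0,0,0,-8,-118,-240,0,0,0,-10.5]'

```text
clock: 21.12
eef_pos: [0.4981, -0.4167, 0.2693]
ee_rot: [[0.983, 0.0, 0.184], [-0.184, -0.0, 0.983], [0.0, -1.0, -0.0]]
wrist_force: [0.2, -0.5, -1.5]
width: 0.0613
```

Call:
step_arm --plan '[-14,-28,0,0,0,0,-14,-28,-20,0,0,0,-14,-28,-70,0,0,0,-14,-28,-120,0,0,0,-14,-28,-150,0,0,0]'

```text
clock: 21.75
eef_pos: [0.4845, -0.4421, 0.1167]
ee_rot: [[0.983, -0.002, 0.182], [-0.182, 0.002, 0.983], [-0.002, -1.0, 0.002]]
wrist_force: [0.5, -0.4, -1.5]
width: 0.0615
```

Call:
step_arm --plan '[0,0,-8,0,0,0,0,0,-14,0,0,0,0,0,-15,0,0,0,0,0,-15,0,0,0]'

```text
clock: 22.25
eef_pos: [0.4856, -0.4432, 0.1053]
ee_rot: [[0.983, 0.001, 0.182], [-0.182, -0.001, 0.983], [0.001, -1.0, -0.001]]
wrist_force: [-0.3, 0.0, -1.3]
width: 0.0616
```

```bash
python3 st.py
```

```text
t 22.25 tcp [ 485.6 -443.2  105.3] jaw -10.5 w 61.6 F [-0.27  0.03 -1.3 ] q [-0.81  0.69  1.46 -0.    0.99 -0.63]
```

Contact expected near z 101.

Call:
step_arm --plan '[0,0,-1,0,0,0,0,0,-2,0,0,0,0,0,-3,0,0,0,0,0,-3,0,0,0]'

```text
clock: 22.75
eef_pos: [0.4853, -0.4429, 0.1013]
ee_rot: [[0.983, 0.0, 0.182], [-0.182, 0.0, 0.983], [0.0, -1.0, 0.0]]
wrist_force: [-0.0, 0.4, -2.7]
width: 0.0616
```

Call:
step_arm --plan '[0,0,-1,0,0,0,0,0,-1,0,0,0,0,0,-1,0,0,0]'

```text
clock: 23.12
eef_pos: [0.4853, -0.4429, 0.1012]
ee_rot: [[0.983, 0.0, 0.182], [-0.182, -0.0, 0.983], [0.0, -1.0, -0.0]]
wrist_force: [-2.2, 3.2, 6.1]
width: 0.0618
```

Contact; release, retreat and check.

Call:
step_arm --plan '[0,0,0,0,0,0,0,0,0,0,0,0,0,0,0,0,0,0,0,0,0,0,0,0]' --hand 100

```text
clock: 23.62
eef_pos: [0.4853, -0.4428, 0.1002]
ee_rot: [[0.983, -0.0, 0.182], [-0.182, 0.0, 0.983], [-0.0, -1.0, 0.0]]
wrist_force: [-0.4, 0.0, -0.1]
width: 0.0854
```

Call:
step_arm --plan '[0,0,20,0,0,0,0,0,65,0,0,0,0,0,120,0,0,0,0,0,165,0,0,0,-40,0,180,0,0,0]'

```text
clock: 24.25
eef_pos: [0.4466, -0.4432, 0.2848]
ee_rot: [[0.984, 0.004, 0.18], [-0.18, -0.005, 0.984], [0.005, -1.0, -0.004]]
wrist_force: [0.1, -1.6, -0.8]
width: 0.0856
```

Call:
step_arm --plan '[-50,0,10,0,0,0,-80,0,20,0,0,0,-80,0,20,0,0,0]'

```text
clock: 24.62
eef_pos: [0.3641, -0.4433, 0.3028]
ee_rot: [[0.983, 0.002, 0.184], [-0.184, -0.003, 0.983], [0.002, -1.0, -0.002]]
wrist_force: [0.5, -0.4, -0.2]
width: 0.0851
```

```bash
python3 - <<'E'
import st
from m import *
p=arm.snapshot("top");save(p,"top2.png");tops(p,.125,.147,300);print();tops(p,.10,.126,60);print();tops(p,.143,.16,20)
p=arm.snapshot("wrist");print("wrist");tops(p,.127,.15,400)
E
```

```text
t 24.62 tcp [ 364.1 -443.3  302.8] jaw -10.6 w 85.1 F [ 0.47 -0.41 -0.23] q [-0.96  0.34  1.51 -0.    1.29 -0.78]
xy [ 798. -499.] size [119. 100.] ang 17.4 z 0.133 mean [ 794. -495.] 1370
xy [622. 108.] size [63. 60.] ang 44.7 z 0.13 mean [622. 108.] 520
xy [513. 451.] size [63. 66.] ang 4.3 z 0.139 mean [513. 449.] 605
xy [ 484. -442.] size [65. 64.] ang 79.8 z 0.14 mean [ 483. -440.] 635

xy [832.  82.] size [52. 37.] ang 89.6 z 0.119 mean [832.  81.] 229
xy [832. 316.] size [53. 35.] ang 89.7 z 0.118 mean [833. 314.] 241
xy [832. 237.] size [53. 36.] ang 89.9 z 0.118 mean [833. 236.] 242
xy [832. 159.] size [35. 52.] ang 0.4 z 0.119 mean [832. 159.] 236
xy [ 771. -473.] size [142.  69.] ang 51.3 z 0.115 mean [ 773. -469.] 226
xy [682.  58.] size [66. 62.] ang 0.1 z 0.111 mean [681.  57.] 456
xy [655. -27.] size [43. 45.] ang 89.7 z 0.107 mean [655. -27.] 230
xy [ 656. -166.] size [27. 28.] ang 83.5 z 0.114 mean [ 655. -166.] 103
xy [ 647. -360.] size [29. 29.] ang 24.7 z 0.115 mean [ 645. -359.] 108
xy [526. 335.] size [55. 54.] ang 46.2 z 0.116 mean [523. 328.] 197
xy [513. 420.] size [16. 63.] ang 80.5 z 0.115 mean [511. 420.] 68
xy [ 497. -329.] size [55. 51.] ang 89.5 z 0.111 mean [ 495. -324.] 213
xy [ 487. -411.] size [64. 17.] ang 4.2 z 0.113 mean [ 486. -412.] 63
xy [465.  52.] size [56. 58.] ang 89.9 z 0.116 mean [464.  52.] 391

xy [526. 335.] size [29. 29.] ang 45.9 z 0.155 mean [526. 334.] 111
xy [ 497. -329.] size [29. 27.] ang 22.5 z 0.147 mean [ 497. -329.] 93
wrist
xy [ 497. -332.] size [30. 30.] ang 79.4 z 0.146 mean [ 495. -332.] 2310
xy [ 484. -442.] size [63. 64.] ang 79.9 z 0.14 mean [ 482. -440.] 7687
```

View pics/top2.png

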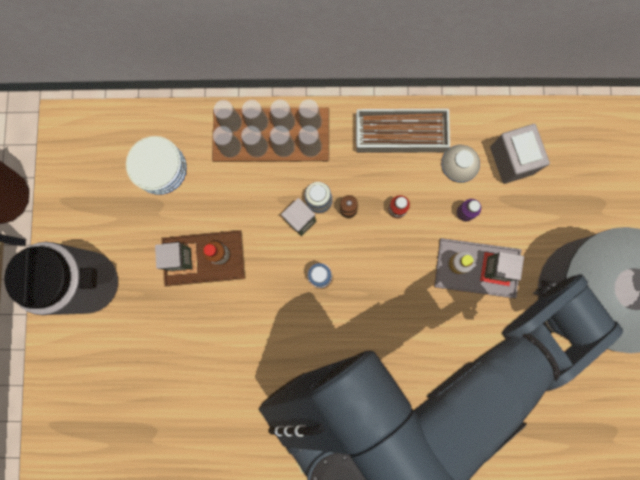

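```bash
python3 -c "
from rig import arm
print(arm.close_job(), arm.get_state()['clock'])"
```

```text
the job is handed in; nothing more can be done
the job is handed in; nothing more can be done
```

The job is done and handed in: the full tin is on the cork mat, the empty one is on the red mat, and the half-full one is back where it started. The arm's clock read about 24.6 s at my last check.

| Tin | Weight when lifted | Found to be | Final place |
|---|---|---|---|
| tin_a | 4.8 N | full | middle of the cork mat: tin at (513, 450) mm, mat at about (514, 450) mm |
| tin_b | 3.2 N | half full | set down again at (622–623, 108–109) mm, within 1–2 mm of where it started |
| tin_c | 1.7 N | empty | middle of the red mat: tin at (484, -442) mm, mat at (485, -443) mm |

- **Set down:** I lowered each tin until the wrist force showed contact, then opened the gripper. In the last pictures all three lids are at the heights expected for upright tins.
- **Other things:** both bottles, both cups, the shaker, the mill and the purple look-alike measure within 1–2 mm of where they were, which is about the camera's accuracy. The gripper is open and clear of everything.
- **Checks that failed:** the automatic colour fit of the cork mat did not work, so I read its corners by eye from a corrected close-up. For the red mat, the network's position was about 5 mm off my colour fit. I used the colour fit because its 84 x 84 mm outline matched the mat's true size.

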